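# Hang a filter carrier on the optical rail and set its clamp screw

### The arm

A 6-joint arm with a two-finger parallel gripper is mounted at the origin on a cart in front of the work surface, level with it; the furniture and walls round the work are solid. World frame = base frame: x ahead of the robot, y to its left, z up, the work surface at z = 0. Lengths are in m, angles in degrees, forces in N, time in s.
With the tool pointing down it reaches from about 0.25 to 0.725 m from the base axis. Payload 9.7 kg.
Tool frame: the origin (TCP) lies between the finger pads; the fingertips stand 11 mm ahead of it and the grasp point (between the pads) lies 8 mm behind it; z points along the fingers, y is the line along which they close (so a half turn about z gives the same grasp; the last joint's range is limited). The gripper opens to 85 mm and grips with 20 to 120 N. Pads are 22 mm wide; open, the fingers measure 114 mm over their backs; the gripper's body (76 mm by 85 mm) begins 54 mm behind the grasp point. The pads swing forward as they close: fully open they stand 13 mm farther back than shut.
Start: joints at [-70.703, 4.979, 10.078, 95.1, 0, 90], TCP at [0.182, -0.519, 0.242] pointing down, gripper open.
Joint ranges: [-179.16, 179.16], [-48.56, 103.87], [-65.8, 70.77], [-126.05, 130.52], [-82.76, 87.17], [-180, 180]. Speed limits (degrees/s): [127.2, 127.2, 147.25, 180, 180, 180].

### API

Orientations are given as [roll, pitch, yaw] about the fixed x, y, z axes, in that order (R = Rz(yaw) Ry(pitch) Rx(roll)).
In Python, from workcell import monitor, cams, ticket gives the robot as it stands.
- The arm moves only by the tool carry_out, never from a script. Its argument "plan" is a list of rows, each an object with "travel": the shift along the world's x, y, z as a fraction of full scale, a list of three; "angular": the turn, a rotation vector about the world's x, y, z as a fraction of full scale, a list of three; "grip": the gripper's target within -1 to 1 (fully open at 1, half-way at 0, shut at -1). In form: [{"travel": [x, y, z], "angular": [ax, ay, az], "grip": grip}, ...]. A call has 1 to 8 rows; each row is the pose to reach, as a shift and turn from the pose commanded when the call began; what a row does not reach only later rows make up. Full scale, the value 1, is 300 mm for a shift and 0.5 rad for a turn. A row lasts 1/12 s, in which the tool goes at most 41.7 mm and 7.16 degrees, less where a joint would pass 70% of its speed; a pose out of reach is approached as far as the arm can. A call with a number of a shift or a turn outside -1 to 1 is refused whole. A call with a gripper value outside its range is refused whole. The fingers move at their own pace and stop on an object; "grip_force" is the grip in N (left out, the last holds). Time passes only in rows, so rows that repeat a pose let the fingers close. It gives the time, the measured TCP pose, the force, the opening and the grip force at its end, in the units of the state.
- monitor.get_obs(): the state, without advancing time (a new reading comes with each control period).
- cams.camera(name): name is "scene" or "top" or "wrist"; returns a dict with "frame" (400x640x3 uint8, red, green, blue), "mtx" (3x3 intrinsics, pixels), "dist" ([k1, k2, p1, p2, k3] as OpenCV has them; the pictures are not rectified), "view" (4x4, takes a point from world to camera coordinates); the wrist camera has in their place "T_tool_cam" (4x4, takes a point from camera to tool coordinates, whose origin is the TCP and whose axes are the flange's). Camera axes: x right, y up, looking along -z (the intrinsics and any distortion apply to the point x, -y, -z); pixel columns grow to the right and rows downward; lengths in m; the calibration is good to about 2 mm. A picture is of the moment at which its call begins: read the wrist's pose just before it. There is no depth.
- ticket.job_done(): hands the job in; it is judged then, once.
The state is a dict: "time": time; "q": joint angles; "qd": joint speeds; "joint_efforts": joint torques, N m; "ee_pos": TCP position; "tcp_rot": TCP orientation; "wrist_force": force on the tool from outside, world axes, zero at the start; "torque": the same for the moment, N m; "opening": finger opening in m; "grasp_force": force on a finger pad.
Only numpy, scipy, OpenCV 4.12 (cv2) and the standard library are available. Lean on these libraries where they do the work, as an engineer would, in place of code of your own. Each camera call takes 0.05 s, during which the arm holds its last target. There are 200 camera calls.

### The job

Hang the black filter carrier over the blue end of the raised rail and, without lifting it off again, slide it along until its white centre line stands at the yellow pointer. Then turn the brass thumbscrew on its top clockwise until it seats, and back it off a quarter turn so that the carrier has just free play. Finish while still holding the thumbscrew in the gripper at that setting, and leave the objective, the vial and the filter cube where they are.

Things in the scene. Friction and masses are not known exactly. Their poses are not given: they have to be found in the camera images.
- carrier: Black saddle, 34 mm across (x axis), 84 mm long (y axis), 40 mm high without thumbscrew, about 0.2 kg; starts standing on its two legs. Origin: centre of its underside, z up. Grip its plain side faces (x = +-17 mm, z 0 to 40 mm) at mid length, the thumbscrew between the fingers. A 26 mm green filter stands 6 mm out of one side at y = 27 mm. White centre lines at y = 0. Hangs either way round.
- slot (a point): Middle of the ceiling of the carrier's underside slot, 30 mm above the carrier's origin; it comes to rest on the rail's top face. The slot runs along the carrier's y, open at both ends, 18 mm wide, widened to 25 mm over its lowest 12 mm.
- knob: Round knurled brass head of the thumbscrew on the carrier's top, 24 mm in diameter, 22 mm high, on the carrier's vertical axis. Origin: centre of its underside, 48 mm above the carrier's origin (its top is at 70 mm, the carrier's flat top at 40 mm). A white radial line on its top shows its angle. It does not rise or sink noticeably.
- screw (a joint): Angle of the thumbscrew in rad against the carrier: 0 = seated (hard stop), growing as it is unscrewed, that is anticlockwise seen from above; starts 0.8 to 2.0. It turns with a light friction of 0.03 N m and stays where it is left.
- rail: Fixed straight rail along its own y axis, 14 mm wide, 250 mm long, bar 18 mm deep, top face 105 mm above the table, on two posts 12 mm wide that the carrier passes freely. Origin: on the table under the rail's middle. Its +y end (y from 43 to 125 mm) is painted blue, the rest bare aluminium. A carrier resting on the rail has its origin 75 mm above the table.
- blue_end (a point): Middle of the blue part, on the rail's top face (y = 84 mm in the rail's frame).
- mark: Fixed yellow pointer clip under the bar, its 5 mm wide arms standing out 43 mm to both sides, across the rail, 51 mm above the table. Origin: under the rail's middle line (41 mm above the table), axes parallel to the rail's; it lies 15 to 70 mm from the rail's origin toward -y, and its y is where the carrier's centre belongs.
- objective_10x: Loose bystander: silvery microscope objective with a yellow band, 28 mm in diameter, 46 mm high, standing upright. Origin: centre of its underside.
- vial_1: Loose bystander: brown glass vial with black cap, 19 mm in diameter, 42 mm high, standing upright. Origin: centre of its underside.
- filter_cube: Loose bystander: black cube with a green round window, 42x44x38 mm. Origin: centre of its underside. Right of it stands the fixed microscope, 0.4 m high and more, over x 0.38 to 0.8 m, y -0.57 to -0.33 m of the world: swing past it on the robot's side, closer to the base.

How it is judged:
By the outcome, as a careful person would: the job done as asked, in the order asked, and still so for the second after the job is handed in, while the arm keeps its last pose, push and grip.
It also fails if it takes over 72 s, if anything falls off the work surface, if the arm or the gripper's body presses on something with over 40 N, if the wrist force passes 120 N, or if a joint passes its speed limit or range.

## Working session

There is one attempt and no reset: what is moved stays moved. The work goes in short steps, Python scripts to look and compute and a tool call to move; the robot and the scene stay as the last step left them, time stands still between calls to the robot, and variables do not carry over. Pictures are saved under pics/ and viewed, at most 10 in all, crops included, and the job is handed in when it is done.

Besides the shell and the picture viewer there is one more tool, called as name([rows], argument=value, ...), one row to a line, values as JSON. carry_out: Moves the arm, as the interface text tells. Its arguments: {"type":"object","properties":{"plan":{"type":"array","items":{"type":"object","properties":{"travel":{"type":"array","items":{"type":"number"}},"angular":{"type":"array","items":{"type":"number"}},"grip":{"type":"number"}}}},"grip_force":{"type":"number"}},"required":["plan"]}

```bash
mkdir -p pics; ls
cat > h.py <<'E'
import numpy as np, cv2, pickle
from workcell import monitor, cams, ticket
def snap(n,f):
    o=monitor.get_obs(); c=cams.camera(n); cv2.imwrite(f'pics/{f}.png',c['frame'][:,:,::-1])
    if n=='wrist':
        pass
    c['obs']=o; pickle.dump(c,open(f'pics/{f}.pkl','wb')); return c
E
python3 - <<'E'
from h import *
for n in('scene','top'):
    c=snap(n,n+'0'); print(n,c['mtx'].tolist(),c['dist'],np.round(c['view'],4).tolist())
print(monitor.get_obs())
a=cv2.imread('pics/scene0.png')
E
```

```text
pics
scene [[483.43055689196774, 0.0, 303.47786003424926], [0.0, 483.43055689196774, 196.0973423636406], [0.0, 0.0, 1.0]] [0.02624368 0.         0.         0.         0.        ] [[-0.7108, -0.7032, -0.0133, 0.3692], [0.3177, -0.3378, 0.886, -0.2793], [-0.6275, 0.6256, 0.4635, -0.907], [0.0, 0.0, 0.0, 1.0]]
top [[458.47337762699294, 0.0, 315.98090583951824], [0.0, 458.47337762699294, 207.16400189835898], [0.0, 0.0, 1.0]] [-0.09355271  0.          0.          0.          0.        ] [[0.0121, -0.9999, -0.0027, -0.0283], [0.9947, 0.0118, 0.1017, -0.5405], [-0.1016, -0.0039, 0.9948, -1.1197], [0.0, 0.0, 0.0, 1.0]]
{'time': 0.1, 'q': array([-7.07037018e+01,  5.00776320e+00,  1.00385304e+01,  9.50987760e+01,
        2.81637084e-04,  8.99987196e+01]), 'qd': array([-0.06485318,  0.02045532,  0.2660362 , -0.02743004,  0.02747392,
        0.01106942]), 'joint_efforts': array([-1.26253650e-03, -5.21562624e+01,  4.65652943e+01,  1.59707159e-02,
       -9.86897476e-05, -6.11833411e-07]), 'ee_pos': array([ 0.18168791, -0.51892263,  0.24165158]), 'tcp_rot': array([-1.79931991e+02, -2.83156735e-04,  1.92975783e+01]), 'wrist_force': array([ 0.17465651,  0.04942911, -0.04891654]), 'torque': array([-0.04080175, -0.02786051,  0.05093254]), 'grasp_force': 0.0, 'opening': 0.08596026735254451}
```

View pics/top0.png

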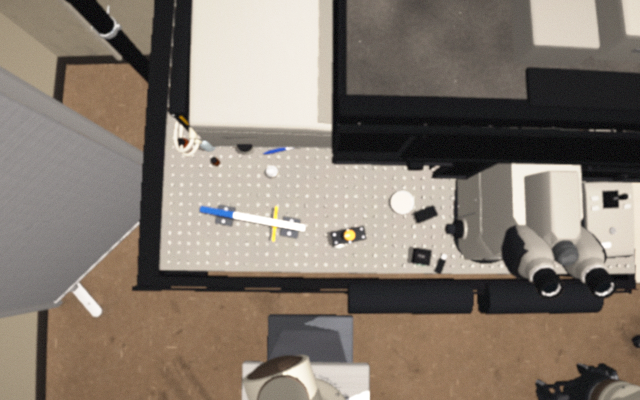

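View pics/scene0.png

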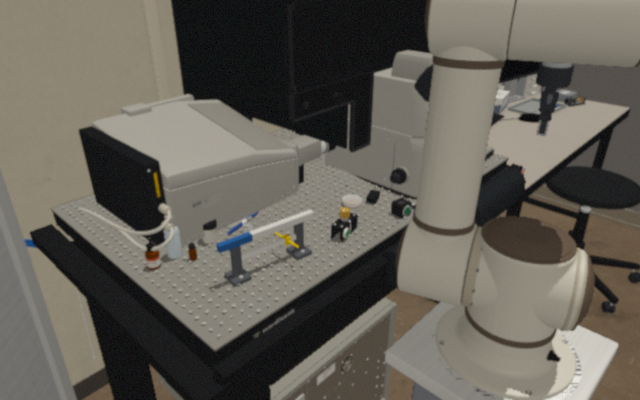

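Run:
```python
import cv2
a=cv2.imread('pics/top0.png')[190:270,190:380]
cv2.imwrite('pics/top0c.png',cv2.resize(a,None,fx=4.2,fy=4.2,interpolation=cv2.INTER_CUBIC))
```

```text
(no output)
```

View pics/top0c.png

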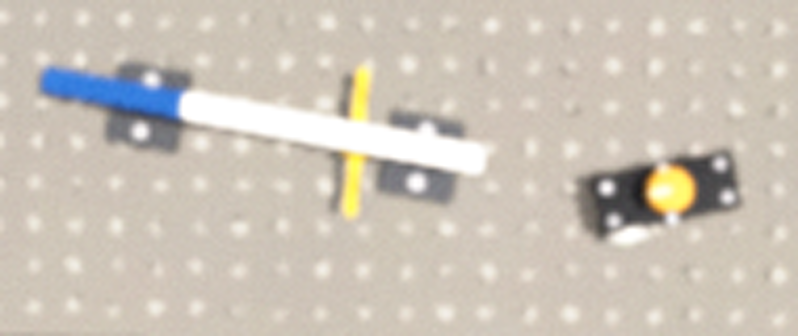

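```bash
cat >> h.py <<'E'
def px2w(c,uv,z,V=None):
    uv=np.array(uv,float).reshape(-1,1,2)
    n=cv2.undistortPoints(uv,c['mtx'],c['dist']).reshape(-1,2)
    V=c['view'] if V is None else V
    R=V[:3,:3];o=-R.T@V[:3,3]
    d=np.c_[n[:,0],-n[:,1],-np.ones(len(n))]@R
    return o+d*((z-o[2])/d[:,2])[:,None]
E
python3 - <<'E'
from h import *
c=pickle.load(open('pics/top0.pkl','rb'))
f=lambda l:[(190+(x+.5)/4.2-.5,190+(y+.5)/4.2-.5) for x,y in l]
r=px2w(c,f([(43,81),(485,159),(182,104)]),.105);print(r)
d=r[0]-r[1];print('len',np.linalg.norm(d),'yaw of +y',np.degrees(np.arctan2(d[1],d[0])),'mid',(r[0]+r[1])/2)
m=px2w(c,f([(363,68),(350,216)]),.053);print(m,m.mean(0))
u=d/np.linalg.norm(d);print('mark along',(m.mean(0)-(r[0]+r[1])/2)@u)
k=px2w(c,f([(671,188)]),.07);print('knob',k)
q=px2w(c,f([(583,183),(600,238),(733,152),(742,204),(663,167),(673,217)]),.04);print(q)
e=(q[0]+q[1]-q[2]-q[3])/2;print('len',np.linalg.norm(e),np.degrees(np.arctan2(e[1],e[0])),q[:4].mean(0))
E
```

```text
[[0.52558375 0.25037718 0.105     ]
 [0.485199   0.00256501 0.105     ]
 [0.5136676  0.17168419 0.105     ]]
len 0.2510812686405511 yaw of +y 80.74414791896044 mid [0.50539138 0.12647109 0.105     ]
[[0.54040654 0.0759113  0.053     ]
 [0.45416453 0.08169377 0.053     ]] [0.49728553 0.07880253 0.053     ]
mark along -0.04835168433720308
knob [[ 0.47188977 -0.10282614  0.07      ]]
[[ 0.47552969 -0.05330532  0.04      ]
 [ 0.44348919 -0.06355591  0.04      ]
 [ 0.49473066 -0.14125356  0.04      ]
 [ 0.4642736  -0.14661268  0.04      ]
 [ 0.4854543  -0.10015214  0.04      ]
 [ 0.4562313  -0.10618248  0.04      ]]
len 0.08780880072470398 103.16077846717049 [ 0.46950578 -0.10118187  0.04      ]
```

carry_out([
  {"travel": [0.04,0.13,0],"angular": [0,0,0.2],"grip": 1},
  {"travel": [0.08,0.26,0],"angular": [0,0,0.4],"grip": 1},
  {"travel": [0.12,0.39,0],"angular": [0,0,0.6],"grip": 1},
  {"travel": [0.16,0.52,0],"angular": [0,0,0.8],"grip": 1},
  {"travel": [0.2,0.65,0],"angular": [0,0,1],"grip": 1},
  {"travel": [0.24,0.78,0],"angular": [0,0,1],"grip": 1},
  {"travel": [0.28,0.9,0],"angular": [0,0,1],"grip": 1},
  {"travel": [0.3,1,0],"angular": [0,0,1],"grip": 1},
])

```text
time: 0.77
ee_pos: [0.272, -0.2169, 0.2421]
tcp_rot: [180.0, -0.0, 48.0]
wrist_force: [0.6, 0.4, -0.2]
opening: 0.0854
grasp_force: 0.0
```

carry_out([
  {"travel": [0.11,0.07,0],"angular": [0,0,0.25],"grip": 1},
  {"travel": [0.22,0.15,0],"angular": [0,0,0.5],"grip": 1},
  {"travel": [0.33,0.23,0],"angular": [0,0,0.75],"grip": 1},
  {"travel": [0.44,0.3,0],"angular": [0,0,1],"grip": 1},
  {"travel": [0.56,0.38,0],"angular": [0,0,1],"grip": 1},
  {"travel": [0.56,0.38,0],"angular": [0,0,1],"grip": 1},
])

```text
time: 1.27
ee_pos: [0.4436, -0.1017, 0.2406]
tcp_rot: [-179.9, -0.1, 76.9]
wrist_force: [-0.4, -0.7, -0.2]
opening: 0.0854
grasp_force: 0.0
```

carry_out([
  {"travel": [0.05,0.0,0],"angular": [0,0,0.25],"grip": 1},
  {"travel": [0.1,0.0,0],"angular": [0,0,0.5],"grip": 1},
  {"travel": [0.1,0.0,0],"angular": [0,0,0.75],"grip": 1},
  {"travel": [0.1,0.0,0],"angular": [0,0,0.92],"grip": 1},
  {"travel": [0.1,0,0],"angular": [0,0,0.92],"grip": 1},
  {"travel": [0.1,0,0],"angular": [0,0,0.92],"grip": 1},
])

```text
time: 1.77
ee_pos: [0.4695, -0.1052, 0.242]
tcp_rot: [-180.0, -0.0, 102.8]
wrist_force: [-0.0, 0.7, -0.5]
opening: 0.0854
grasp_force: 0.0
```

Run:
```python
from h import *
c=snap('wrist','w1');print(c['T_tool_cam'].round(4),c['mtx'],c['dist'],c['obs']['ee_pos'],c['obs']['tcp_rot'])
```

```text
[[-2.000e-04  9.552e-01  2.961e-01  7.570e-02]
 [ 1.000e+00  0.000e+00  6.000e-04  5.000e-04]
 [ 6.000e-04  2.961e-01 -9.552e-01 -1.315e-01]
 [ 0.000e+00  0.000e+00  0.000e+00  1.000e+00]] [[314.50402173   0.         316.75330822]
 [  0.         314.50402173 196.9809538 ]
 [  0.           0.           1.        ]] [-0.05332228  0.          0.          0.          0.        ] [ 0.46953671 -0.1051713   0.24204118] [-1.79969385e+02 -1.51547950e-02  1.02766332e+02]
```

View pics/w1.png

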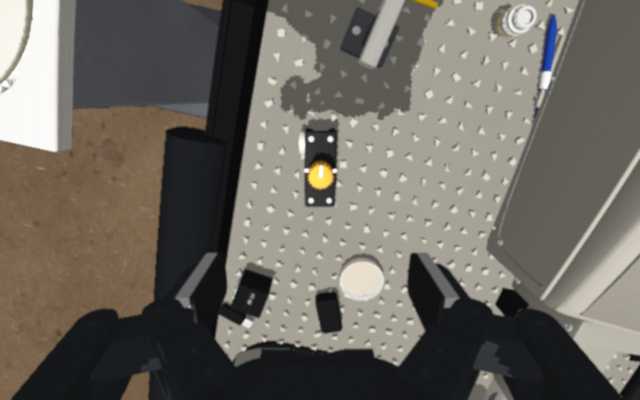

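```bash
cat >> h.py <<'E'
from scipy.spatial.transform import Rotation as Ro
def wview(c):
    T=np.eye(4);T[:3,:3]=Ro.from_euler('xyz',c['obs']['tcp_rot'],degrees=True).as_matrix();T[:3,3]=c['obs']['ee_pos']
    return np.linalg.inv(T@c['T_tool_cam'])
def proj(c,P,V):
    P=np.array(P)@V[:3,:3].T+V[:3,3]
    return cv2.projectPoints(P*[1,-1,-1],np.zeros(3),np.zeros(3),c['mtx'],c['dist'])[0].reshape(-1,2)
E
python3 - <<'E'
from h import *
c=pickle.load(open('pics/w1.pkl','rb'));V=wview(c)
q=px2w(c,[(305,131),(338,131),(337,207),(305,206)],.04,V);print(q,q.mean(0))
e=q[0]+q[1]-q[2]-q[3];print(np.linalg.norm(e)/2,np.degrees(np.arctan2(e[1],e[0])))
print(np.linalg.norm(q[0]-q[1]),px2w(c,[(320,175)],.07,V),px2w(c,[(305,171),(337,171)],.04,V).mean(0))
a=c['frame'][110:225,270:380,::-1];cv2.imwrite('pics/w1c.png',cv2.resize(a,None,fx=5,fy=5,interpolation=cv2.INTER_CUBIC))
E
```

```text
[[ 0.44791533 -0.06443561  0.04      ]
 [ 0.48155071 -0.05680542  0.04      ]
 [ 0.50058085 -0.13857898  0.04      ]
 [ 0.46532595 -0.14535769  0.04      ]] [ 0.47384321 -0.10129443  0.04      ]
0.08336336125206942 102.62480857027596
0.03448997359779818 [[ 0.4719211  -0.10014236  0.07      ]] [ 0.47381541 -0.1023736   0.04      ]
```

View pics/w1c.png

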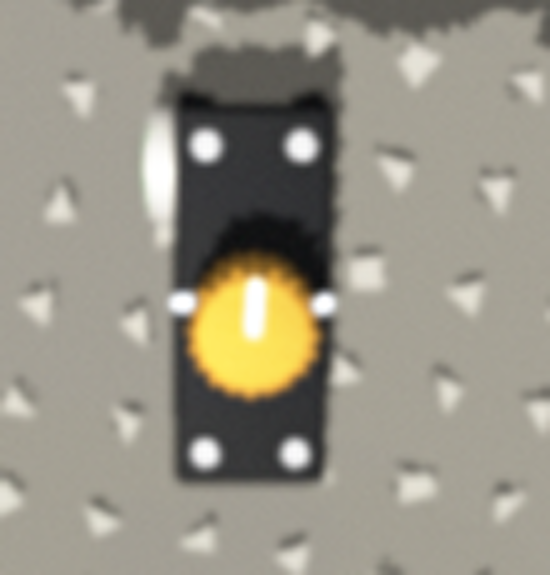

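carry_out([
  {"travel": [0.01,0.01,-0.13],"angular": [0,0,0],"grip": 1},
  {"travel": [0.01,0.01,-0.26],"angular": [0,0,0],"grip": 1},
  {"travel": [0.01,0.01,-0.39],"angular": [0,0,0],"grip": 1},
  {"travel": [0.01,0.01,-0.52],"angular": [0,0,0],"grip": 1},
  {"travel": [0.01,0.01,-0.62],"angular": [0,0,0],"grip": 1},
  {"travel": [0.01,0.01,-0.7],"angular": [0,0,0],"grip": 1},
  {"travel": [0.01,0.01,-0.75],"angular": [0,0,0],"grip": 1},
  {"travel": [0.01,0.01,-0.75],"angular": [0,0,0],"grip": 1},
])

```text
time: 2.48
ee_pos: [0.4704, -0.1017, 0.0139]
tcp_rot: [-179.7, -0.1, 102.8]
wrist_force: [-0.6, 1.6, 0.5]
opening: 0.0858
grasp_force: 0.0
```

carry_out([
  {"travel": [0,0,0],"angular": [0,0,0],"grip": 0},
  {"travel": [0,0,0],"angular": [0,0,0],"grip": -0.3},
  {"travel": [0,0,0],"angular": [0,0,0],"grip": -0.6},
  {"travel": [0,0,0],"angular": [0,0,0],"grip": -0.6},
  {"travel": [0,0,0],"angular": [0,0,0],"grip": -0.6},
  {"travel": [0,0,0],"angular": [0,0,0],"grip": -0.6},
  {"travel": [0,0,0],"angular": [0,0,0],"grip": -0.6},
  {"travel": [0,0,0],"angular": [0,0,0],"grip": -0.6},
], grip_force=40)

```text
time: 3.15
ee_pos: [0.4735, -0.1023, 0.0187]
tcp_rot: [179.9, 0.1, 102.9]
wrist_force: [-2.1, -0.4, 6.2]
opening: 0.0337
grasp_force: 40.8
```

carry_out([
  {"travel": [0,0,0.06],"angular": [0,0,0],"grip": -0.7},
  {"travel": [0,0,0.16],"angular": [0,0,0],"grip": -0.7},
  {"travel": [0,0.02,0.28],"angular": [0,0,-0.1],"grip": -0.7},
  {"travel": [0.01,0.06,0.4],"angular": [0,0,-0.3],"grip": -0.7},
  {"travel": [0.03,0.14,0.5],"angular": [0,0,-0.5],"grip": -0.7},
  {"travel": [0.04,0.22,0.6],"angular": [0,0,-0.7],"grip": -0.7},
  {"travel": [0.05,0.3,0.67],"angular": [0,0,-0.77],"grip": -0.7},
  {"travel": [0.055,0.34,0.67],"angular": [0,0,-0.77],"grip": -0.7},
])

```text
time: 3.82
ee_pos: [0.4908, 0.0019, 0.2233]
tcp_rot: [179.6, -0.1, 80.8]
wrist_force: [0.9, -0.1, -2.2]
opening: 0.0333
grasp_force: 40.6
```

carry_out([
  {"travel": [0,0,0],"angular": [0,0,0],"grip": -0.7},
  {"travel": [0,0,0],"angular": [0,0,0],"grip": -0.7},
])

```text
time: 3.98
ee_pos: [0.489, 0.0002, 0.2174]
tcp_rot: [-179.9, 0.0, 81.0]
wrist_force: [-0.5, -0.4, -2.3]
opening: 0.033
grasp_force: 40.6
```

Run:
```python
from h import *
c=snap('wrist','w2');V=wview(c);o=c['obs'];print(o['ee_pos'],o['tcp_rot'],o['opening'],o['wrist_force'])
a=c['frame'][:330,170:530,::-1]; cv2.imwrite('pics/w2c.png',cv2.resize(a,None,fx=1.8,fy=1.8,interpolation=cv2.INTER_CUBIC))
```

```text
[4.89044493e-01 1.53582690e-04 2.17391275e-01] [-1.79942669e+02  2.58499206e-02  8.10207476e+01] 0.0329928935254488 [-0.50708192 -0.36524822 -2.34386067]
```

View pics/w2c.png

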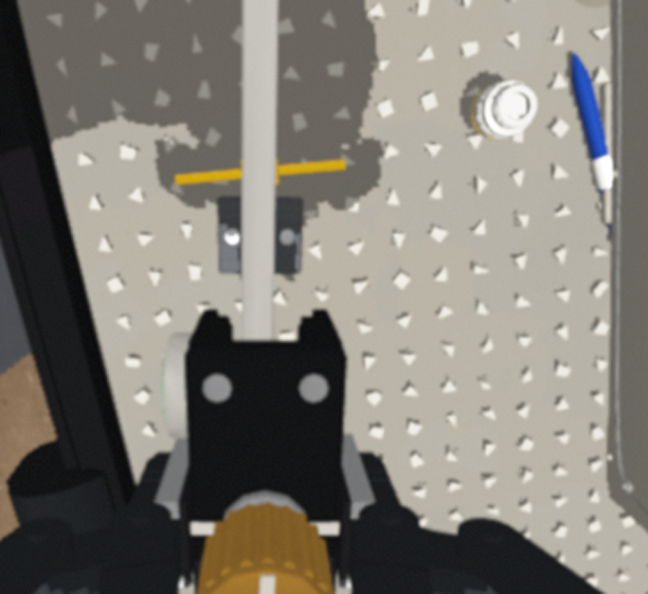

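Run:
```python
from h import *
c=pickle.load(open('pics/w2.pkl','rb'));V=wview(c)
f=lambda l:[(170+(x+.5)/1.8-.5,(y+.5)/1.8-.5) for x,y in l]
L=px2w(c,f([(243,5),(279,5),(243.5,150),(276,150),(244,330),(272,330)]),.105,V).reshape(-1,2,3)
print('w',np.linalg.norm(L[:,0]-L[:,1],axis=1));m=L.mean(1);print(m);d=m[0]-m[2];print('ang',np.degrees(np.arctan2(d[1],d[0])))
for z in(.053,.0535):
  p=px2w(c,f([(175,180),(345,164.5)]),.051+.0,V);
print('mark',p,p.mean(0),np.linalg.norm(p[0]-p[1]))
# blue-end origin candidates: line from top cam
z=.2174-.0187+.04
b=px2w(c,f([(217,388),(313,388),(190,527),(340,527)]),z,V);print('bolts',b,b[:2].mean(0),'lines',b[2:].mean(0))
t=c['obs'];R=Ro.from_euler('xyz',t['tcp_rot'],degrees=True).as_matrix()
print('in tool',(b-t['ee_pos'])@R)
```

```text
w [0.01387296 0.0132655  0.01246447]
[[0.5099747  0.13995064 0.105     ]
 [0.5010126  0.08708343 0.105     ]
 [0.48819714 0.01219697 0.105     ]]
ang 80.32605256666946
mark [[0.45625804 0.08229685 0.051     ]
 [0.5420698  0.0763044  0.051     ]] [0.49916392 0.07930062 0.051     ] 0.08602074118648759
bolts [[ 0.48514168  0.03568831  0.2387    ]
 [ 0.50484153  0.03258726  0.2387    ]
 [ 0.47295146  0.00354749  0.2387    ]
 [ 0.50653034 -0.00171772  0.2387    ]] [0.49499161 0.03413778 0.2387    ] lines [0.4897409  0.00091488 0.2387    ]
in tool [[ 0.03448049 -0.00942246 -0.02131487]
 [ 0.03449213  0.01051996 -0.02133483]
 [ 0.00083095 -0.01644684 -0.02129266]
 [ 0.00087115  0.01754229 -0.02132668]]
```

carry_out([
  {"travel": [0.015,0.1,0],"angular": [0,0,-0.015],"grip": -0.7},
  {"travel": [0.03,0.2,0],"angular": [0,0,-0.015],"grip": -0.7},
  {"travel": [0.045,0.3,-0.05],"angular": [0,0,-0.015],"grip": -0.7},
  {"travel": [0.06,0.4,-0.1],"angular": [0,0,-0.015],"grip": -0.7},
  {"travel": [0.075,0.5,-0.15],"angular": [0,0,-0.015],"grip": -0.7},
  {"travel": [0.087,0.585,-0.22],"angular": [0,0,-0.015],"grip": -0.7},
  {"travel": [0.087,0.585,-0.22],"angular": [0,0,-0.015],"grip": -0.7},
  {"travel": [0.087,0.585,-0.22],"angular": [0,0,-0.015],"grip": -0.7},
])

```text
time: 4.7
ee_pos: [0.5143, 0.175, 0.1495]
tcp_rot: [-179.8, 0.1, 80.5]
wrist_force: [-0.1, -0.9, -1.0]
opening: 0.0339
grasp_force: 40.3
```

Run:
```python
from h import *
c=snap('wrist','w3');V=wview(c);o=c['obs'];print(o['ee_pos'],o['tcp_rot'],o['opening'],o['wrist_force'])
a=c['frame'][:240,220:420,::-1]; cv2.imwrite('pics/w3c.png',cv2.resize(a,None,fx=2.5,fy=2.5,interpolation=cv2.INTER_CUBIC))
```

```text
[0.51426135 0.17499323 0.14952931] [-1.79762111e+02  1.47405012e-01  8.05355687e+01] 0.03388748757151061 [-0.08430101 -0.92914967 -0.97234701]
```

View pics/w3c.png

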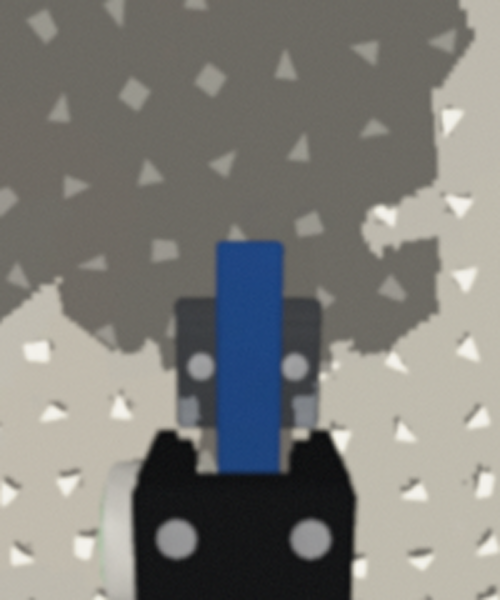

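Run:
```python
from h import *
c=pickle.load(open('pics/w3.pkl','rb'));V=wview(c);t=c['obs'];R=Ro.from_euler('xyz',t['tcp_rot'],degrees=True).as_matrix()
f=lambda l:[(220+(x+.5)/2.5-.5,(y+.5)/2.5-.5) for x,y in l]
L=px2w(c,f([(217,245),(282.5,245),(219,460),(279.5,460)]),.105,V).reshape(-1,2,3);m=L.mean(1)
print(np.linalg.norm(L[:,0]-L[:,1],axis=1),m,'tool',(m-t['ee_pos'])@R);d=m[0]-m[1];print(np.degrees(np.arctan2(d[1],d[0])))
b=px2w(c,f([(176,540),(310,540)]),t['ee_pos'][2]+.0213,V);print('bolts tool',(b-t['ee_pos'])@R)
s=px2w(c,f([(196,455),(289,455)]),t['ee_pos'][2]-.0187,V);print('slot low',(s-t['ee_pos'])@R)
```

```text
[0.01404098 0.01399762] [[0.5286197  0.25056007 0.105     ]
 [0.52077171 0.20350478 0.105     ]] tool [[0.07701354 0.00192109 0.04432373]
 [0.02930845 0.00191799 0.04444647]]
80.53123066762386
bolts tool [[ 0.03435026 -0.00951045 -0.02134914]
 [ 0.03438607  0.01052773 -0.02143243]]
slot low [[ 0.03715529 -0.00877472  0.01864106]
 [ 0.03717671  0.00955008  0.01856493]]
```

carry_out([
  {"travel": [0.0223,0.1077,0],"angular": [0,0,0],"grip": -0.7},
  {"travel": [0.0223,0.1077,0],"angular": [0,0,0],"grip": -0.7},
  {"travel": [0.0223,0.1077,-0.03],"angular": [0,0,0],"grip": -0.7},
  {"travel": [0.0223,0.1077,-0.06],"angular": [0,0,0],"grip": -0.7},
  {"travel": [0.0223,0.1077,-0.09],"angular": [0,0,0],"grip": -0.7},
  {"travel": [0.0223,0.1077,-0.12],"angular": [0,0,0],"grip": -0.7},
  {"travel": [0.0223,0.1077,-0.15],"angular": [0,0,0],"grip": -0.7},
  {"travel": [0.0223,0.1077,-0.15],"angular": [0,0,0],"grip": -0.7},
])

```text
time: 5.42
ee_pos: [0.521, 0.2069, 0.1047]
tcp_rot: [-179.8, 0.1, 80.4]
wrist_force: [0.3, -0.0, -2.2]
opening: 0.0332
grasp_force: 40.5
```

carry_out([
  {"travel": [0,0,0],"angular": [0,0,0],"grip": -0.7},
  {"travel": [0,0,-0.01],"angular": [0,0,0],"grip": -0.7},
  {"travel": [0,0,-0.02],"angular": [0,0,0],"grip": -0.7},
  {"travel": [0,0,-0.028],"angular": [0,0,0],"grip": -0.7},
  {"travel": [0,0,-0.028],"angular": [0,0,0],"grip": -0.7},
])

```text
time: 5.83
ee_pos: [0.5219, 0.2077, 0.0985]
tcp_rot: [-180.0, 0.0, 80.5]
wrist_force: [-0.7, -0.0, -2.3]
opening: 0.0336
grasp_force: 40.5
```

carry_out([
  {"travel": [0,0,-0.005],"angular": [0,0,0],"grip": -0.7},
  {"travel": [0,0,-0.01],"angular": [0,0,0],"grip": -0.7},
  {"travel": [0,0,-0.013],"angular": [0,0,0],"grip": -0.7},
  {"travel": [0,0,-0.013],"angular": [0,0,0],"grip": -0.7},
])

```text
time: 6.17
ee_pos: [0.522, 0.2077, 0.0948]
tcp_rot: [-180.0, 0.0, 80.5]
wrist_force: [-0.1, -0.6, -2.3]
opening: 0.0331
grasp_force: 40.5
```

carry_out([
  {"travel": [0,0,-0.003],"angular": [0,0,0],"grip": -0.7},
  {"travel": [0,0,-0.003],"angular": [0,0,0],"grip": -0.7},
  {"travel": [0,0,-0.003],"angular": [0,0,0],"grip": -0.7},
])

```text
time: 6.42
ee_pos: [0.5221, 0.2077, 0.0941]
tcp_rot: [-180.0, 0.0, 80.5]
wrist_force: [0.2, -0.4, -1.9]
opening: 0.0336
grasp_force: 40.5
```

carry_out([
  {"travel": [0,0,-0.003],"angular": [0,0,0],"grip": -0.7},
  {"travel": [0,0,-0.005],"angular": [0,0,0],"grip": -0.7},
  {"travel": [0,0,-0.005],"angular": [0,0,0],"grip": -0.7},
])

```text
time: 6.67
ee_pos: [0.5221, 0.2078, 0.0937]
tcp_rot: [179.9, -0.0, 80.5]
wrist_force: [-2.8, -0.8, 6.1]
opening: 0.0337
grasp_force: 41.5
```

carry_out([
  {"travel": [0,0,-0.003],"angular": [0,0,0],"grip": -0.7},
  {"travel": [0,0,-0.003],"angular": [0,0,0],"grip": -0.7},
  {"travel": [0,0,-0.003],"angular": [0,0,0],"grip": -0.7},
])

```text
time: 6.92
ee_pos: [0.5222, 0.2077, 0.0937]
tcp_rot: [179.9, -0.0, 80.5]
wrist_force: [-5.1, -1.7, 12.1]
opening: 0.0335
grasp_force: 42.2
```

carry_out([
  {"travel": [0,0,0.002],"angular": [0,0,0],"grip": -0.7},
  {"travel": [-0.004,-0.024,0.002],"angular": [0,0,0],"grip": -0.7},
  {"travel": [-0.01,-0.06,0.002],"angular": [0,0,0],"grip": -0.7},
  {"travel": [-0.016,-0.096,0.002],"angular": [0,0,0],"grip": -0.7},
  {"travel": [-0.022,-0.132,0.002],"angular": [0,0,0],"grip": -0.7},
  {"travel": [-0.028,-0.168,0.002],"angular": [0,0,0],"grip": -0.7},
  {"travel": [-0.033,-0.198,0.002],"angular": [0,0,0],"grip": -0.7},
  {"travel": [-0.036,-0.216,0.002],"angular": [0,0,0],"grip": -0.7},
])

```text
time: 7.58
ee_pos: [0.5119, 0.1432, 0.0937]
tcp_rot: [179.9, -0.2, 80.5]
wrist_force: [-0.2, 6.5, 5.5]
opening: 0.0337
grasp_force: 41.5
```

carry_out([
  {"travel": [-0.006,-0.036,0],"angular": [0,0,0],"grip": -0.7},
  {"travel": [-0.012,-0.072,0],"angular": [0,0,0],"grip": -0.7},
  {"travel": [-0.018,-0.108,0],"angular": [0,0,0],"grip": -0.7},
  {"travel": [-0.024,-0.144,0],"angular": [0,0,0],"grip": -0.7},
  {"travel": [-0.03,-0.18,0],"angular": [0,0,0],"grip": -0.7},
  {"travel": [-0.034,-0.203,0],"angular": [0,0,0],"grip": -0.7},
  {"travel": [-0.036,-0.215,0],"angular": [0,0,0],"grip": -0.7},
  {"travel": [-0.036,-0.215,0],"angular": [0,0,0],"grip": -0.7},
])

```text
time: 8.25
ee_pos: [0.5008, 0.0785, 0.0937]
tcp_rot: [179.9, -0.1, 80.5]
wrist_force: [-3.0, 2.3, 7.5]
opening: 0.0335
grasp_force: 41.7
```

carry_out([
  {"travel": [0,0,0],"angular": [0,0,0],"grip": -0.3},
  {"travel": [0,0,0],"angular": [0,0,0],"grip": 0.3},
  {"travel": [0,0,0],"angular": [0,0,0],"grip": 1},
  {"travel": [0,0,0],"angular": [0,0,0],"grip": 1},
  {"travel": [0,0,0.01],"angular": [0,0,0],"grip": 1},
  {"travel": [0,0,0.04],"angular": [0,0,0],"grip": 1},
  {"travel": [0,0,0.1],"angular": [0,0,0],"grip": 1},
  {"travel": [0,0,0.2],"angular": [0,0,0],"grip": 1},
])

```text
time: 8.92
ee_pos: [0.4992, 0.0782, 0.1511]
tcp_rot: [-179.8, 0.1, 80.5]
wrist_force: [0.1, -0.6, 0.9]
opening: 0.0854
grasp_force: 0.0
```

carry_out([
  {"travel": [-0.02,-0.1,0.1],"angular": [0,0,0],"grip": 1},
  {"travel": [-0.04,-0.2,0.2],"angular": [0,0,0],"grip": 1},
  {"travel": [-0.04,-0.2,0.2],"angular": [0,0,0],"grip": 1},
  {"travel": [-0.04,-0.2,0.2],"angular": [0,0,0],"grip": 1},
  {"travel": [-0.04,-0.2,0.2],"angular": [0,0,0],"grip": 1},
])

```text
time: 9.33
ee_pos: [0.4886, 0.0184, 0.2124]
tcp_rot: [180.0, -0.0, 80.4]
wrist_force: [-0.6, 0.1, -1.2]
opening: 0.0854
grasp_force: 0.0
```

Run:
```python
from h import *
c=snap('wrist','w4');V=wview(c);o=c['obs'];print(o['ee_pos'],o['tcp_rot'],o['opening'],o['wrist_force'])
print(proj(c,[(.4995,.0793,.145),(.4995,.0793,.115),(.4568,.086,.051),(.5415,.072,.051)],V))
```

```text
[0.48857716 0.0183898  0.21242049] [ 1.79975058e+02 -1.80163512e-02  8.04118330e+01] 0.08535829844669958 [-0.57288427  0.12624591 -1.21704036]
[[317.11857624 123.37698116]
 [317.0976866  120.36154699]
 [269.45859754 116.64383962]
 [364.04733013 116.28668471]]
```

Run:
```python
from h import *
c=pickle.load(open('pics/w4.pkl','rb'))
a=c['frame'][55:195,240:400,::-1]; cv2.imwrite('pics/w4c.png',cv2.resize(a,None,fx=4,fy=4,interpolation=cv2.INTER_CUBIC))
```

```text
(no output)
```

View pics/w4c.png

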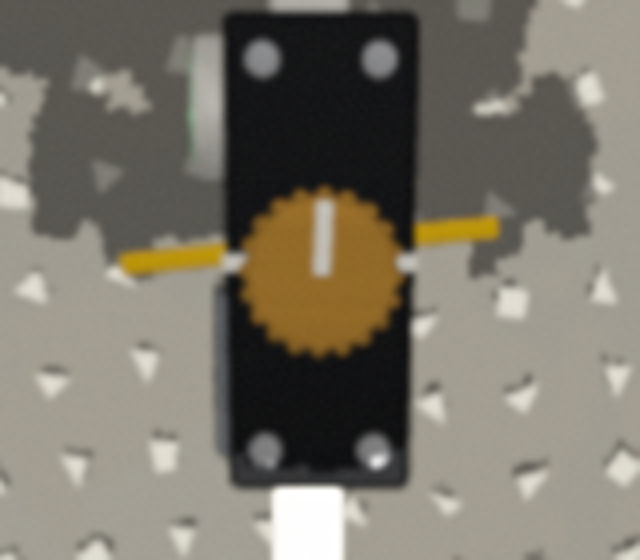

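Run:
```python
from h import *
c=pickle.load(open('pics/w4.pkl','rb'));V=wview(c)
f=lambda l:[(240+(x+.5)/4-.5,55+(y+.5)/4-.5) for x,y in l]
u=np.array([.1645,.9864,0])
p=px2w(c,f([(120,264),(499,227.5)]),.051,V);l=px2w(c,f([(233,262),(407,262)]),.115,V);b=px2w(c,f([(262,59),(379,59),(265,450),(374,450)]),.115,V)
k=px2w(c,f([(322,270)]),.145,V)
for n,x in(('ptr',p),('lines',l),('bolts',b),('knob',k)):print(n,x.mean(0),x.mean(0)@u)
e=b[0]+b[1]-b[2]-b[3];print(np.degrees(np.arctan2(e[1],e[0])),np.linalg.norm(p[0]-p[1]))
kl=px2w(c,f([(324,202),(321,274)]),.145,V);e=kl[0]-kl[1];print('line ang',np.degrees(np.arctan2(e[1],e[0])))
```

```text
ptr [0.4992736  0.07932631 0.051     ] 0.16037797677027812
lines [0.50130162 0.07917662 0.115     ] 0.1605639343863215
bolts [0.5012962  0.07915266 0.115     ] 0.1605394096692913
knob [0.50146047 0.07974002 0.145     ] 0.16114580746348034
80.39257236360847 0.08634645802643673
line ang 78.12457421990678
```

carry_out([
  {"travel": [0.021,0.1,0],"angular": [0,0,0],"grip": 0.6},
  {"travel": [0.042,0.203,0],"angular": [0,0,0],"grip": 0.2},
  {"travel": [0.042,0.203,0],"angular": [0,0,0],"grip": 0.2},
  {"travel": [0.042,0.203,-0.1],"angular": [0,0,0],"grip": 0.2},
  {"travel": [0.042,0.203,-0.18],"angular": [0,0,0],"grip": 0.2},
  {"travel": [0.042,0.203,-0.24],"angular": [0,0,0],"grip": 0.2},
  {"travel": [0.042,0.203,-0.275],"angular": [0,0,0],"grip": 0.2},
  {"travel": [0.042,0.203,-0.275],"angular": [0,0,0],"grip": 0.2},
])

```text
time: 10.05
ee_pos: [0.4994, 0.0796, 0.1265]
tcp_rot: [-179.7, 0.1, 80.5]
wrist_force: [-1.0, 0.2, 0.2]
opening: 0.0512
grasp_force: 0.0
```

carry_out([
  {"travel": [0,0,0],"angular": [0,0,0],"grip": 0.2},
  {"travel": [0,0,0],"angular": [0,0,0],"grip": 0.2},
])

```text
time: 10.22
ee_pos: [0.5014, 0.0795, 0.1308]
tcp_rot: [179.9, -0.0, 80.5]
wrist_force: [0.1, -0.2, -0.1]
opening: 0.0511
grasp_force: 0.0
```

Well centred. Close on the knob.

carry_out([
  {"travel": [0,0,0],"angular": [0,0,0],"grip": -0.2},
  {"travel": [0,0,0],"angular": [0,0,0],"grip": -0.6},
  {"travel": [0,0,0],"angular": [0,0,0],"grip": -0.8},
  {"travel": [0,0,0],"angular": [0,0,0],"grip": -0.8},
  {"travel": [0,0,0],"angular": [0,0,0],"grip": -0.8},
  {"travel": [0,0,0],"angular": [0,0,0],"grip": -0.8},
  {"travel": [0,0,0],"angular": [0,0,0],"grip": -0.8},
], grip_force=30)

```text
time: 10.8
ee_pos: [0.5014, 0.0794, 0.1308]
tcp_rot: [179.9, -0.0, 80.5]
wrist_force: [-1.0, 0.7, 5.8]
opening: 0.0233
grasp_force: 29.3
```

Run:
```python
from h import *
o=monitor.get_obs();print({k:np.round(o[k],3) for k in('ee_pos','tcp_rot','wrist_force','torque','q','opening','grasp_force')})
```

```text
{'ee_pos': array([0.501, 0.079, 0.131]), 'tcp_rot': array([ 1.79918e+02, -3.70000e-02,  8.04580e+01]), 'wrist_force': array([-0.999,  0.72 ,  5.796]), 'torque': array([ 0.066,  0.297, -0.001]), 'q': array([ 8.99400e+00, -1.65800e+00, -9.03300e+00,  8.25360e+01,
        9.00000e-03,  1.08536e+02]), 'opening': np.float64(0.023), 'grasp_force': np.float64(29.286)}
```

carry_out([
  {"travel": [0,0,0],"angular": [0,0,0],"grip": -0.3},
  {"travel": [0,0,0],"angular": [0,0,0],"grip": 0.2},
  {"travel": [0,0,0],"angular": [0,0,0],"grip": 0.2},
  {"travel": [0,0,0.02],"angular": [0,0,0],"grip": 0.2},
  {"travel": [0,0,0.02],"angular": [0,0,0.25],"grip": 0.2},
  {"travel": [0,0,0.02],"angular": [0,0,0.5],"grip": 0.2},
  {"travel": [0,0,0.02],"angular": [0,0,0.75],"grip": 0.2},
  {"travel": [0,0,0.02],"angular": [0,0,1],"grip": 0.2},
])

```text
time: 11.47
ee_pos: [0.5011, 0.0793, 0.1362]
tcp_rot: [180.0, 0.0, 109.5]
wrist_force: [-0.4, -0.1, 0.4]
opening: 0.0514
grasp_force: 0.0
```

carry_out([
  {"travel": [0,0,0],"angular": [0,0,0.25],"grip": 0.2},
  {"travel": [0,0,0],"angular": [0,0,0.5],"grip": 0.2},
  {"travel": [0,0,0],"angular": [0,0,0.75],"grip": 0.2},
  {"travel": [0,0,0],"angular": [0,0,1],"grip": 0.2},
])

```text
time: 11.8
ee_pos: [0.5011, 0.0793, 0.1361]
tcp_rot: [180.0, 0.0, 138.1]
wrist_force: [-0.0, -0.4, 0.2]
opening: 0.0513
grasp_force: 0.0
```

carry_out([
  {"travel": [0,0,0],"angular": [0,0,0.25],"grip": 0.2},
  {"travel": [0,0,0],"angular": [0,0,0.5],"grip": 0.2},
  {"travel": [0,0,0],"angular": [0,0,0.75],"grip": 0.2},
  {"travel": [0,0,0],"angular": [0,0,1],"grip": 0.2},
])

```text
time: 12.13
ee_pos: [0.5011, 0.0793, 0.1361]
tcp_rot: [-180.0, 0.0, 166.8]
wrist_force: [-0.2, -0.8, 0.5]
opening: 0.0513
grasp_force: 0.0
```

carry_out([
  {"travel": [0,0,0],"angular": [0,0,0.25],"grip": 0.2},
  {"travel": [0,0,0],"angular": [0,0,0.5],"grip": 0.2},
  {"travel": [0,0,0],"angular": [0,0,0.75],"grip": 0.2},
  {"travel": [0,0,0],"angular": [0,0,1],"grip": 0.2},
  {"travel": [0,0,-0.01],"angular": [0,0,1],"grip": 0.2},
  {"travel": [0,0,-0.02],"angular": [0,0,1],"grip": 0.2},
  {"travel": [0,0,-0.02],"angular": [0,0,1],"grip": 0.2},
])

```text
time: 12.72
ee_pos: [0.5008, 0.0793, 0.1291]
tcp_rot: [180.0, -0.1, -165.2]
wrist_force: [-0.6, -0.3, -0.0]
opening: 0.0514
grasp_force: 0.0
```

Run:
```python
from h import *
o=monitor.get_obs();print({k:np.round(o[k],3) for k in('ee_pos','tcp_rot','wrist_force','torque','q','opening','grasp_force')})
```

```text
{'ee_pos': array([0.501, 0.079, 0.129]), 'tcp_rot': array([ 1.79998e+02, -5.10000e-02, -1.65190e+02]), 'wrist_force': array([-0.6  , -0.277, -0.018]), 'torque': array([-0.004, -0.025,  0.037]), 'q': array([ 8.9960e+00, -1.5880e+00, -9.1550e+00,  8.2484e+01, -3.0000e-03,
       -5.8140e+00]), 'opening': np.float64(0.051), 'grasp_force': np.float64(0.0)}
```

carry_out([
  {"travel": [0,0,0],"angular": [0,0,0],"grip": -0.2},
  {"travel": [0,0,0],"angular": [0,0,0],"grip": -0.6},
  {"travel": [0,0,0],"angular": [0,0,0],"grip": -0.8},
  {"travel": [0,0,0],"angular": [0,0,0],"grip": -0.8},
  {"travel": [0,0,0],"angular": [0,0,0],"grip": -0.8},
  {"travel": [0,0,0],"angular": [0,0,0],"grip": -0.8},
  {"travel": [0,0,0],"angular": [0,0,0],"grip": -0.8},
], grip_force=30)

```text
time: 13.3
ee_pos: [0.5011, 0.0793, 0.1299]
tcp_rot: [-180.0, 0.0, -165.0]
wrist_force: [0.0, -1.8, 1.4]
opening: 0.0232
grasp_force: 29.6
```

carry_out([
  {"travel": [0,0,0],"angular": [0,0,-0.15],"grip": -0.8},
  {"travel": [0,0,0],"angular": [0,0,-0.3],"grip": -0.8},
  {"travel": [0,0,0],"angular": [0,0,-0.45],"grip": -0.8},
  {"travel": [0,0,0],"angular": [0,0,-0.6],"grip": -0.8},
  {"travel": [0,0,0],"angular": [0,0,-0.75],"grip": -0.8},
  {"travel": [0,0,0],"angular": [0,0,-0.9],"grip": -0.8},
  {"travel": [0,0,0],"angular": [0,0,-1],"grip": -0.8},
  {"travel": [0,0,0],"angular": [0,0,-1],"grip": -0.8},
])

```text
time: 13.97
ee_pos: [0.5011, 0.0791, 0.1299]
tcp_rot: [-180.0, 0.0, 166.3]
wrist_force: [-0.3, -0.6, 1.1]
opening: 0.0235
grasp_force: 29.6
```

```bash
cat > s.py <<'E'
from h import *
o=monitor.get_obs();print({k:np.round(o[k],3).tolist() for k in('ee_pos','tcp_rot','wrist_force','torque','opening','grasp_force')}, o['q'][5], o['joint_efforts'][5])
E
python3 s.py
```

```text
{'ee_pos': [0.501, 0.079, 0.13], 'tcp_rot': [-179.984, 0.014, 166.263], 'wrist_force': [-0.282, -0.607, 1.142], 'torque': [-0.408, 0.082, -0.004], 'opening': 0.023, 'grasp_force': 29.608} 22.723669335858567 0.9752412512898445
```

carry_out([
  {"travel": [0,0,0],"angular": [0,0,-0.1],"grip": -0.8},
  {"travel": [0,0,0],"angular": [0,0,-0.2],"grip": -0.8},
  {"travel": [0,0,0],"angular": [0,0,-0.3],"grip": -0.8},
  {"travel": [0,0,0],"angular": [0,0,-0.4],"grip": -0.8},
  {"travel": [0,0,0],"angular": [0,0,-0.5],"grip": -0.8},
  {"travel": [0,0,0],"angular": [0,0,-0.5],"grip": -0.8},
])

```text
time: 14.47
ee_pos: [0.5011, 0.0791, 0.1299]
tcp_rot: [-180.0, 0.0, 152.0]
wrist_force: [-0.5, -2.3, 2.4]
opening: 0.0234
grasp_force: 29.6
```

```bash
python3 s.py
```

```text
{'ee_pos': [0.501, 0.079, 0.13], 'tcp_rot': [-179.984, 0.023, 152.042], 'wrist_force': [-0.526, -2.321, 2.372], 'torque': [-0.487, 0.076, -0.006], 'opening': 0.023, 'grasp_force': 29.649} 36.94209497564675 0.878455862402916
```

carry_out([
  {"travel": [0,0,0],"angular": [0,0,-0.08],"grip": -0.8},
  {"travel": [0,0,0],"angular": [0,0,-0.16],"grip": -0.8},
  {"travel": [0,0,0],"angular": [0,0,-0.24],"grip": -0.8},
  {"travel": [0,0,0],"angular": [0,0,-0.3],"grip": -0.8},
  {"travel": [0,0,0],"angular": [0,0,-0.3],"grip": -0.8},
])

```text
time: 14.88
ee_pos: [0.5011, 0.0792, 0.1299]
tcp_rot: [-180.0, 0.0, 143.6]
wrist_force: [-0.6, -1.9, 3.2]
opening: 0.0235
grasp_force: 29.7
```

```bash
python3 s.py
```

```text
{'ee_pos': [0.501, 0.079, 0.13], 'tcp_rot': [-179.995, 0.022, 143.562], 'wrist_force': [-0.624, -1.935, 3.186], 'torque': [-0.445, 0.071, -0.051], 'opening': 0.024, 'grasp_force': 29.677} 45.426061986377995 0.5625029280781746
```

carry_out([
  {"travel": [0,0,0],"angular": [0,0,-0.07],"grip": -0.8},
  {"travel": [0,0,0],"angular": [0,0,-0.14],"grip": -0.8},
  {"travel": [0,0,0],"angular": [0,0,-0.2],"grip": -0.8},
  {"travel": [0,0,0],"angular": [0,0,-0.2],"grip": -0.8},
])

```text
time: 15.22
ee_pos: [0.5011, 0.0792, 0.1299]
tcp_rot: [-180.0, 0.0, 137.8]
wrist_force: [-0.4, -2.7, 2.7]
opening: 0.0234
grasp_force: 29.7
```

```bash
python3 s.py
```

```text
{'ee_pos': [0.501, 0.079, 0.13], 'tcp_rot': [-179.994, 0.019, 137.839], 'wrist_force': [-0.362, -2.703, 2.664], 'torque': [-0.682, 0.128, -0.046], 'opening': 0.023, 'grasp_force': 29.71} 51.14831659250882 0.5414114892482758
```

carry_out([
  {"travel": [0,0,0],"angular": [0,0,-0.07],"grip": -0.8},
  {"travel": [0,0,0],"angular": [0,0,-0.14],"grip": -0.8},
  {"travel": [0,0,0],"angular": [0,0,-0.2],"grip": -0.8},
  {"travel": [0,0,0],"angular": [0,0,-0.2],"grip": -0.8},
])

```text
time: 15.55
ee_pos: [0.501, 0.0791, 0.1299]
tcp_rot: [-180.0, 0.0, 132.1]
wrist_force: [-0.4, -4.0, 3.2]
opening: 0.0234
grasp_force: 29.7
```

```bash
python3 s.py
```

```text
{'ee_pos': [0.501, 0.079, 0.13], 'tcp_rot': [-179.991, 0.018, 132.112], 'wrist_force': [-0.448, -4.005, 3.238], 'torque': [-0.679, 0.191, -0.021], 'opening': 0.023, 'grasp_force': 29.743} 56.87429802649311 0.5419550277292728
```

carry_out([
  {"travel": [0,0,0],"angular": [0,0,-0.07],"grip": -0.8},
  {"travel": [0,0,0],"angular": [0,0,-0.14],"grip": -0.8},
  {"travel": [0,0,0],"angular": [0,0,-0.2],"grip": -0.8},
  {"travel": [0,0,0],"angular": [0,0,-0.2],"grip": -0.8},
])

```text
time: 15.88
ee_pos: [0.5011, 0.0791, 0.1299]
tcp_rot: [-180.0, 0.0, 126.4]
wrist_force: [-1.0, -4.0, 3.8]
opening: 0.0235
grasp_force: 29.8
```

```bash
python3 s.py
```

```text
{'ee_pos': [0.501, 0.079, 0.13], 'tcp_rot': [-179.992, 0.021, 126.387], 'wrist_force': [-0.974, -4.036, 3.78], 'torque': [-0.778, 0.269, -0.016], 'opening': 0.024, 'grasp_force': 29.778} 62.601193236442505 0.5421549640595913
```

carry_out([
  {"travel": [0,0,0],"angular": [0,0,-0.07],"grip": -0.8},
  {"travel": [0,0,0],"angular": [0,0,-0.14],"grip": -0.8},
  {"travel": [0,0,0],"angular": [0,0,-0.2],"grip": -0.8},
  {"travel": [0,0,0],"angular": [0,0,-0.2],"grip": -0.8},
])

```text
time: 16.22
ee_pos: [0.501, 0.0792, 0.1299]
tcp_rot: [-180.0, 0.0, 120.7]
wrist_force: [-1.6, -3.4, 2.8]
opening: 0.0234
grasp_force: 29.8
```

```bash
python3 s.py
```

```text
{'ee_pos': [0.501, 0.079, 0.13], 'tcp_rot': [-179.992, 0.02, 120.66], 'wrist_force': [-1.588, -3.362, 2.835], 'torque': [-0.896, 0.244, 0.007], 'opening': 0.023, 'grasp_force': 29.811} 68.32872062625448 0.5422447621822357
```

carry_out([
  {"travel": [0,0,0],"angular": [0,0,-0.07],"grip": -0.8},
  {"travel": [0,0,0],"angular": [0,0,-0.14],"grip": -0.8},
  {"travel": [0,0,0],"angular": [0,0,-0.2],"grip": -0.8},
  {"travel": [0,0,0],"angular": [0,0,-0.2],"grip": -0.8},
])

```text
time: 16.55
ee_pos: [0.501, 0.0792, 0.1299]
tcp_rot: [-180.0, 0.0, 114.9]
wrist_force: [-1.0, -4.4, 4.3]
opening: 0.0233
grasp_force: 29.8
```

```bash
python3 s.py
```

```text
{'ee_pos': [0.501, 0.079, 0.13], 'tcp_rot': [-179.998, 0.008, 114.934], 'wrist_force': [-1.009, -4.361, 4.289], 'torque': [-0.813, 0.265, 0.012], 'opening': 0.023, 'grasp_force': 29.835} 74.05771385282169 0.5424337461590767
```

carry_out([
  {"travel": [0,0,0],"angular": [0,0,-0.07],"grip": -0.8},
  {"travel": [0,0,0],"angular": [0,0,-0.14],"grip": -0.8},
  {"travel": [0,0,0],"angular": [0,0,-0.2],"grip": -0.8},
  {"travel": [0,0,0],"angular": [0,0,-0.2],"grip": -0.8},
])

```text
time: 16.88
ee_pos: [0.501, 0.0792, 0.1299]
tcp_rot: [-180.0, 0.0, 109.2]
wrist_force: [-1.3, -4.9, 4.7]
opening: 0.0232
grasp_force: 29.9
```

```bash
python3 s.py
```

```text
{'ee_pos': [0.501, 0.079, 0.13], 'tcp_rot': [-179.995, 0.01, 109.204], 'wrist_force': [-1.291, -4.862, 4.709], 'torque': [-0.873, 0.309, 0.007], 'opening': 0.023, 'grasp_force': 29.863} 79.78761090302045 0.5423923954367638
```

carry_out([
  {"travel": [0,0,0],"angular": [0,0,-0.07],"grip": -0.8},
  {"travel": [0,0,0],"angular": [0,0,-0.14],"grip": -0.8},
  {"travel": [0,0,0],"angular": [0,0,-0.2],"grip": -0.8},
  {"travel": [0,0,0],"angular": [0,0,-0.2],"grip": -0.8},
])

```text
time: 17.22
ee_pos: [0.5001, 0.0793, 0.1299]
tcp_rot: [-179.9, -0.0, 103.5]
wrist_force: [-6.1, -4.1, 7.2]
opening: 0.0235
grasp_force: 30.2
```

```bash
python3 s.py
```

```text
{'ee_pos': [0.5, 0.079, 0.13], 'tcp_rot': [-179.903, -0.02, 103.524], 'wrist_force': [-6.092, -4.056, 7.178], 'torque': [-0.834, 1.445, 0.47], 'opening': 0.023, 'grasp_force': 30.211} 85.48048021212622 1.0092290863394737
```

carry_out([
  {"travel": [0,0,0],"angular": [0,0,-0.07],"grip": -0.8},
  {"travel": [0,0,0],"angular": [0,0,-0.14],"grip": -0.8},
  {"travel": [0,0,0],"angular": [0,0,-0.2],"grip": -0.8},
  {"travel": [0,0,0],"angular": [0,0,-0.2],"grip": -0.8},
])

```text
time: 17.55
ee_pos: [0.4998, 0.0788, 0.1299]
tcp_rot: [-179.9, 0.1, 97.8]
wrist_force: [-7.9, -7.6, 9.5]
opening: 0.0235
grasp_force: 30.4
```

```bash
python3 s.py
```

```text
{'ee_pos': [0.5, 0.079, 0.13], 'tcp_rot': [-179.857, 0.055, 97.775], 'wrist_force': [-7.867, -7.555, 9.453], 'torque': [-1.47, 1.857, 0.478], 'opening': 0.023, 'grasp_force': 30.437} 91.20793096671775 1.038363017141819
```

Run:
```python
from h import *
snap('wrist','w5')
```

carry_out([
  {"travel": [0,0,0],"angular": [0,0,0.12],"grip": -0.8},
  {"travel": [0,0,0],"angular": [0,0,0.25],"grip": -0.8},
  {"travel": [0,0,0],"angular": [0,0,0.4],"grip": -0.8},
  {"travel": [0,0,0],"angular": [0,0,0.55],"grip": -0.8},
  {"travel": [0,0,0],"angular": [0,0,0.7],"grip": -0.8},
  {"travel": [0,0,0],"angular": [0,0,0.85],"grip": -0.8},
  {"travel": [0,0,0],"angular": [0,0,1],"grip": -0.8},
  {"travel": [0,0,0],"angular": [0,0,1],"grip": -0.8},
])

```text
time: 18.27
ee_pos: [0.501, 0.0795, 0.13]
tcp_rot: [180.0, -0.0, 126.8]
wrist_force: [-2.0, -2.0, 5.8]
opening: 0.0231
grasp_force: 29.9
```

carry_out([
  {"travel": [0,0,0],"angular": [0,0,0.12],"grip": -0.8},
  {"travel": [0,0,0],"angular": [0,0,0.25],"grip": -0.8},
  {"travel": [0,0,0],"angular": [0,0,0.4],"grip": -0.8},
  {"travel": [0,0,0],"angular": [0,0,0.55],"grip": -0.8},
  {"travel": [0,0,0],"angular": [0,0,0.7],"grip": -0.8},
  {"travel": [0,0,0],"angular": [0,0,0.85],"grip": -0.8},
  {"travel": [0,0,0],"angular": [0,0,1],"grip": -0.8},
  {"travel": [0,0,0],"angular": [0,0,1],"grip": -0.8},
])

```text
time: 18.93
ee_pos: [0.5013, 0.08, 0.13]
tcp_rot: [179.9, -0.0, 155.3]
wrist_force: [-0.8, 0.3, 4.0]
opening: 0.0235
grasp_force: 29.8
```

carry_out([
  {"travel": [0,0,0],"angular": [0,0,0.15],"grip": -0.8},
  {"travel": [0,0,0],"angular": [0,0,0.3],"grip": -0.8},
  {"travel": [0,0,0],"angular": [0,0,0.45],"grip": -0.8},
  {"travel": [0,0,0],"angular": [0,0,0.6],"grip": -0.8},
  {"travel": [0,0,0],"angular": [0,0,0.75],"grip": -0.8},
  {"travel": [0,0,0],"angular": [0,0,0.9],"grip": -0.8},
  {"travel": [0,0,0],"angular": [0,0,1],"grip": -0.8},
  {"travel": [0,0,0],"angular": [0,0,1],"grip": -0.8},
])

```text
time: 19.6
ee_pos: [0.5013, 0.0803, 0.13]
tcp_rot: [179.9, 0.0, -176.3]
wrist_force: [-0.5, 3.8, 4.7]
opening: 0.0237
grasp_force: 29.9
```

carry_out([
  {"travel": [0,0,0],"angular": [0,0,0.07],"grip": -0.8},
  {"travel": [0,0,0],"angular": [0,0,0.14],"grip": -0.8},
  {"travel": [0,0,0],"angular": [0,0,0.14],"grip": -0.8},
  {"travel": [0,0,0],"angular": [0,0,0.14],"grip": -0.8},
])

```text
time: 19.93
ee_pos: [0.5012, 0.0799, 0.13]
tcp_rot: [179.9, 0.0, -172.5]
wrist_force: [-0.1, 6.1, 4.9]
opening: 0.0233
grasp_force: 29.9
```

```bash
python3 s.py
python3 - <<'E'
from h import *
snap('wrist','w6')
im=[]
for n in('w5','w6'):
    c=pickle.load(open(f'pics/{n}.pkl','rb'));V=wview(c);print(proj(c,[(.5013,.0792,.145)],V))
    im.append(c['frame'][150:400,220:420,::-1])
cv2.imwrite('pics/w56.png',cv2.resize(np.hstack(im),None,fx=2,fy=2,interpolation=cv2.INTER_CUBIC))
E
```

```text
{'ee_pos': [0.501, 0.08, 0.13], 'tcp_rot': [179.939, 0.039, -172.508], 'wrist_force': [-0.142, 6.143, 4.909], 'torque': [1.073, -0.063, 0.015], 'opening': 0.023, 'grasp_force': 29.899} 1.5283446881522076 -0.1520108012482524
[[319.23126491 285.12949873]]
[[315.50634205 284.77443096]]
```

View pics/w56.png

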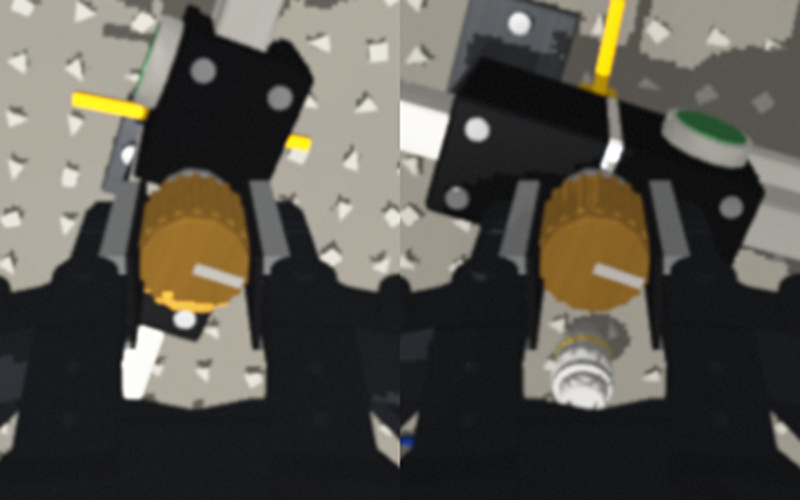

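Run:
```python
from h import *
a=lambda e:np.degrees(np.arctan2(e[1],e[0]))
def g(n,l,z,ox):
    c=pickle.load(open(f'pics/{n}.pkl','rb'));V=wview(c)
    return px2w(c,[(220+(x-ox+.5)/2-.5,150+(y+.5)/2-.5) for x,y in l],z,V)
u=np.array([.1645,.9864,0])
b=g('w5',[(203,70),(280,97),(184,320)],.115,0);print(b,np.linalg.norm(b[0]-b[1]),a(b[1]-b[0])+90,a(b[1]-b[2]),a(b[0]-b[2]))
b=g('w6',[(477,129),(457,198),(731,206)],.115,400);print(b,a(b[1]-b[0])+90,a(b[2]-b[0]),np.linalg.norm(b[2]-b[0]))
ctr=(b[1]+b[2])/2;print('centre',ctr,ctr@u)
l=g('w6',[(613,146)],.115,400);p=g('w6',[(617,2),(602,82)],.051,400);print(l,l@u,p,p@u)
for n,o in(('w5',0),('w6',400)):
    k=g(n,[(195+o,267),(241+o,283.5)],.145,o);print(a(k[1]-k[0]))
```

```text
[[0.49740997 0.11522895 0.115     ]
 [0.51699045 0.11103485 0.115     ]
 [0.50218107 0.04371927 0.115     ]] 0.02002463428082993 77.91003629039238 77.5926164905508 93.8170988065414
[[0.4842599  0.04824495 0.115     ]
 [0.5038976  0.04450053 0.115     ]
 [0.49703114 0.115095   0.115     ]] 79.20469884184166 79.18435640696539 0.06805904407884479
centre [0.50046437 0.07979776 0.115     ] 0.16103889955105355
[[0.48436708 0.08238163 0.115     ]] [0.16093962] [[0.45811115 0.08207239 0.051     ]
 [0.48645781 0.08082216 0.051     ]] [0.15631549 0.15974529]
-14.703072826838751
74.83466789741854
```

carry_out([
  {"travel": [0,-0.001,0],"angular": [0,0,0.035],"grip": -0.8},
  {"travel": [0,-0.002,0],"angular": [0,0,0.07],"grip": -0.8},
  {"travel": [0,-0.002,0],"angular": [0,0,0.07],"grip": -0.8},
  {"travel": [0,-0.002,0],"angular": [0,0,0.07],"grip": -0.8},
  {"travel": [0,-0.002,0],"angular": [0,0,0.07],"grip": -0.8},
])

```text
time: 20.4
ee_pos: [0.5011, 0.0789, 0.1299]
tcp_rot: [180.0, 0.0, -170.4]
wrist_force: [0.6, 4.4, 4.3]
opening: 0.0235
grasp_force: 30.0
```

```bash
python3 s.py
python3 - <<'E'
from h import *
c=snap('wrist','w7')
a=c['frame'][150:310,220:420,::-1];cv2.imwrite('pics/w7c.png',cv2.resize(a,None,fx=3.5,fy=3.5,interpolation=cv2.INTER_CUBIC))
E
```

```text
{'ee_pos': [0.501, 0.079, 0.13], 'tcp_rot': [179.979, 0.021, -170.373], 'wrist_force': [0.627, 4.39, 4.262], 'torque': [1.0, -0.042, 0.06], 'opening': 0.023, 'grasp_force': 29.97} -0.6965139722018603 0.018599670147523284
```

View pics/w7c.png

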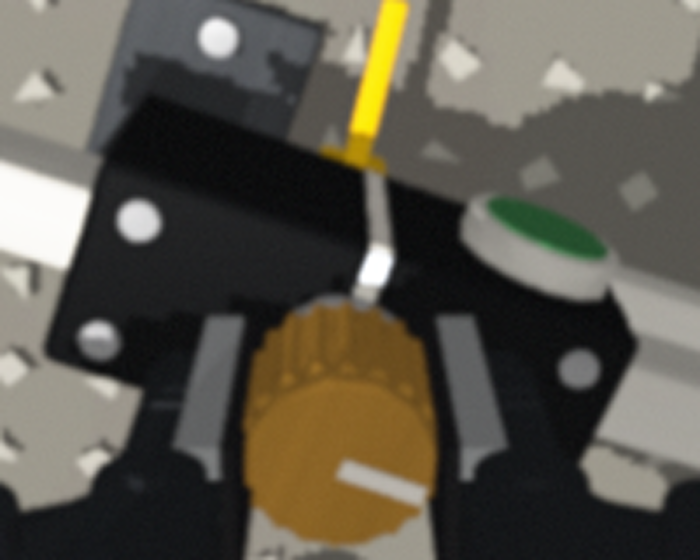

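Run:
```python
from h import *
a=lambda e:np.degrees(np.arctan2(e[1],e[0]))
c=pickle.load(open('pics/w7.pkl','rb'));V=wview(c)
g=lambda l,z:px2w(c,[(220+(x+.5)/3.5-.5,150+(y+.5)/3.5-.5) for x,y in l],z,V)
u=np.array([.1645,.9864,0])
b=g([(139,221),(99,341),(580,369)],.115);print(a(b[1]-b[0])+90,a(b[2]-b[0]),np.linalg.norm(b[2]-b[0]))
ctr=(b[1]+b[2])/2;print(ctr,ctr@u)
k=g([(341,467),(425,496)],.145);print(a(k[1]-k[0]))
```

```text
79.2884248021146 79.53212785825886 0.06831458295148157
[0.5005542  0.07878126 0.115     ] 0.1600509969596509
77.75885037103038
```

```bash
python3 -c "
from h import *
print(ticket.job_done())"
```

```text
the job is handed in; nothing more can be done
None
```

I hung the carrier on the blue end and slid it to the pointer, to within about 0.5 mm. I then seated the thumbscrew, backed it off about 90° and handed the job in still gripping it. The objective, vial and filter cube were not touched. No verdict came back on hand-in.

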